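# Call out two turned parts for measuring and log the call

### The arm

A 6-joint arm with a two-finger parallel gripper is mounted at the origin on a cart in front of the work surface, level with it; the furniture and walls round the work are solid. World frame = base frame: x ahead of the robot, y to its left, z up, the work surface at z = 0. Lengths are in m, angles in rad, forces in N, time in s.
With the tool pointing down it reaches from about 0.275 to 0.825 m from the base axis. Payload 4.9 kg.
Tool frame: the origin (TCP) lies between the finger pads, 19 mm behind the fingertips; this is the grasp point; z points along the fingers, y is the line along which they close (so a half turn about z gives the same grasp; the last joint's range is limited). The gripper opens to 85 mm and grips with 20 to 120 N. Pads are 22 mm wide; open, the fingers measure 114 mm over their backs; the gripper's body (76 mm by 85 mm) begins 54 mm behind the grasp point. The pads swing forward as they close: fully open they stand 13 mm farther back than shut.
Start: joints at [-1.304, 0.326, -0.193, 1.052, 0, 1.437], TCP at [0.215, -0.506, 0.25] pointing down, gripper open.
Joint ranges: [-2.65, 2.65], [-0.97, 1.79], [-1.3, 1.35], [-1.93, 2.1], [-1.47, 1.37], [-3.14, 3.14]. Speed limits (rad/s): [2.57, 2.57, 3.14, 3.14, 3.14, 3.14].

### API

Orientations are given as a unit quaternion [w, x, y, z].
In Python, from cell import bot gives the robot as it stands. Calls block until the motion is done:
- bot.move_pose(position, orientation): joint-space move of the TCP to a pose.
- bot.move_linear(position, speed=0.15, rotation=None, until_force=None): straight line of the TCP; rotation=None keeps the orientation; speed is the mean speed in m/s. With until_force (N) it stops when the force on the tool has changed by that much, and returns True; else False.
- bot.goto_joints(angles): joint-space move.
- bot.set_gripper(opening, grasp_force=None): opening from 0.0 (shut) to 1.0 (fully open); grasp_force is the grip in N (None keeps the last); returns when the fingers have stopped.
- bot.wait(seconds).
- bot.solve_ik(position, orientation): joint angles nearest the present ones, or None.
- bot.camera(name): name is "scene" or "side" or "wrist"; returns the picture (480x640x3 uint8, red, green, blue); there is no depth.
- bot.calibration(name): a dict with "mtx" (3x3 intrinsics, pixels), "extrinsics" (4x4, takes a point from world to camera coordinates); the wrist camera has in their place "hand_eye" (4x4, takes a point from camera to tool coordinates, whose origin is the TCP and whose axes are the flange's). Camera axes: x right, y down, z forward; pixel columns grow to the right and rows downward; lengths in m; the calibration is good to about 2 mm. A picture is of the moment at which its call begins: read the wrist's pose just before it. calibration takes no time and is no camera call.
A pose or a line that the arm cannot do raises bot.PlanningError and nothing moves.
- bot.close_job(): hands the job in; it is judged then, once.
Trained networks look in the newest picture that a camera, given by its name, has taken for a name from the list of things; names that differ only in an ending like _2 or _b are one class to them, and where a whole thing is asked for, a point or a joint stands for the part that bears it (a point fixed in the world has none). Each returns a list of dicts, best first, with "confidence" (0 to 1); they miss things now and then, are a little off and sometimes report something else, mostly with a low value. They report only what shows in the picture. A call takes as long as a camera call.
- bot.search_frame(camera, thing): "bbox" ([left, top, width, height] in pixels, round what is visible of it).
Readings, each from a call of its own:
- bot.read_clock(): time.
- bot.read_joint_positions(): joint angles.
- bot.read_joint_vel(): joint speeds.
- bot.read_joint_efforts(): joint torques, N m.
- bot.read_position(): TCP position.
- bot.read_tool_rot(): TCP orientation.
- bot.read_ft_force(): force on the tool from outside, world axes, zero at the start.
- bot.read_moment(): the same for the moment, N m.
- bot.read_gripper_width(): opening from 0.0 (shut) to 1.0 (fully open).
- bot.read_finger_force(): force on a finger pad.
Only numpy, scipy, OpenCV 4.12 (cv2) and the standard library are available. Lean on these libraries where they do the work, as an engineer would, in place of code of your own. Each camera call takes 0.05 s, during which the arm holds its last target. There are 200 camera calls.

### The job

Call out the next two turned parts to be measured: bring the fingertips a couple of centimetres above the middle of the plain straight-walled bush and stay there for two seconds, then do the same over the tall bar with the thin pin on top. Then confirm the call by pressing the round button on the flat log box all the way down and letting it spring back up. Do not touch or shift any of the turned parts, and cross between them well above the others so that no wrong part is pointed at.

Things in the scene. Friction and masses are not known exactly. Their poses are not given: they have to be found in the camera images.
- plain_bush: plain bush: bright metal tube standing upright, straight outer wall without any flange, 45 mm diameter, 36 mm high, open bore about 33 mm at the top. Origin: centre of its underside, z up; it stands on the surface plate, whose top is 40 mm above the bench. One of the two parts to point at. It stands loose and must not be touched.
- pin_bar: tall bar: solid grey metal cylinder standing upright, 38 mm diameter, with a thinner short pin (about 15 mm diameter) centred on its top; 80 mm high overall, the tallest of the parts. Origin: centre of its underside, z up; it stands on the surface plate, whose top is 40 mm above the bench. One of the two parts to point at. It stands loose and must not be touched.
- low_flange: flanged bush: low metal ring with a wide foot flange, 54 mm diameter, 21 mm high. Origin: centre of its underside, z up; it stands on the surface plate, whose top is 40 mm above the bench. Not to be pointed at. It stands loose and must not be touched.
- step_ring_part: stepped ring: low wide metal ring in two steps, 66 mm diameter, 25 mm high. Origin: centre of its underside, z up; it stands on the surface plate, whose top is 40 mm above the bench. Not to be pointed at. It stands loose and must not be touched.
- slug: steel slug: solid plain grey cylinder with a flat top, 33 mm diameter, 46 mm high. Origin: centre of its underside, z up; it stands on the surface plate, whose top is 40 mm above the bench. Not to be pointed at. It stands loose and must not be touched.
- cone_collet: collet: small metal sleeve that tapers towards its foot, 26 mm diameter at the top, 34 mm high. Origin: centre of its underside, z up; it stands on the surface plate, whose top is 40 mm above the bench. Not to be pointed at. It stands loose and must not be touched.
- log_box: log box: flat grey box with a pale metal lid, fixed on the surface plate, whose top is 40 mm above the bench, 66 x 86 mm and 33 mm high, with a short black cable gland (14 mm long) on its +x side and one push button in the middle of its lid. Origin: centre of its underside, z up
- log_button_top (a point): centre of the top face of the push button: a round dark grey cap, 32 mm diameter, in a dark round collar of 48 mm diameter. The face lies 95 mm above the bench (55 mm above the plate) and 10 mm above the collar when released; it moves with the button
- log_button (a joint): travel of the push button straight down, in m: 0 released, 0.006 fully pressed. A spring returns it; it starts to move at about 1.5 N and is fully down at about 5 N

How it is judged:
On the way, in this order (a step that is already met when the one before it is completed fails the run):
1. points at the plain bush from above for 1.5 s (TCP within 18 mm of its axis and 17 to 65 mm above its top (fingertips up to about 45 mm above it)) (horizontal distance between the grasp point and plain_bush below 0.018 m and z of the grasp point in the frame of plain_bush between 0.053 and 0.101 m), for 1.5 s.
2. points at the tall bar from above for 1.5 s (TCP within 18 mm of its axis and 17 to 65 mm above its top (fingertips up to about 45 mm above it)) (horizontal distance between the grasp point and pin_bar below 0.018 m and z of the grasp point in the frame of pin_bar between 0.097 and 0.145 m), for 1.5 s.
3. the button is pressed down (5 mm or more of its 6 mm) (value of joint log_button above 0.005 m), for 0.05 s.
At the end, for the whole second after the job is handed in: The button is back up (within 1 mm), and all six turned parts stand upright where they stood at the start (within 8 mm, tilt under 0.1 rad) (value of joint log_button below 0.001 m and distance of each of plain_bush, pin_bar, low_flange, step_ring_part, slug, cone_collet from where it was at the start of the episode below 0.008 m and angle between each of plain_bush, pin_bar, low_flange, step_ring_part, slug, cone_collet's own z axis and vertical below 0.1 rad); the robot touches nothing.
It fails at once if the robot touches any of the six turned parts (contact force between any of the arm, the fingers and plain_bush above 0.5 N or contact force between any of the arm, the fingers and pin_bar above 0.5 N or contact force between any of the arm, the fingers and low_flange above 0.5 N or contact force between any of the arm, the fingers and step_ring_part above 0.5 N or contact force between any of the arm, the fingers and slug above 0.5 N or contact force between any of the arm, the fingers and cone_collet above 0.5 N).
It fails at once if a turned part is shifted by more than 8 mm, lifted or tipped (distance of any of plain_bush, pin_bar, low_flange, step_ring_part, slug, cone_collet from where it was at the start of the episode above 0.008 m or angle between any of plain_bush, pin_bar, low_flange, step_ring_part, slug, cone_collet's own z axis and vertical above 0.1 rad).
It fails at once if the fingertips point at a wrong part (flanged bush, stepped ring, steel slug or collet): the TCP is within 15 mm of its axis and less than 60 mm above its top ((horizontal distance between the grasp point and low_flange below 0.015 m and z of the grasp point in the frame of low_flange below 0.081 m) or (horizontal distance between the grasp point and step_ring_part below 0.015 m and z of the grasp point in the frame of step_ring_part below 0.085 m) or (horizontal distance between the grasp point and slug below 0.015 m and z of the grasp point in the frame of slug below 0.106 m) or (horizontal distance between the grasp point and cone_collet below 0.015 m and z of the grasp point in the frame of cone_collet below 0.094 m)).
It also fails if it takes over 48 s, if anything falls off the work surface, if the arm or the gripper's body presses on something with over 40 N, if the wrist force passes 120 N, or if a joint passes its speed limit or range.

## Working session

There is one attempt and no reset: what is moved stays moved. The work goes in short steps, each a Python script; the robot and the scene stay as the last script left them, time stands still between calls to the robot, and variables do not carry over. Pictures are saved under pics/ and viewed, at most 10 in all, crops included, and the job is handed in when it is done.

```bash
mkdir -p pics; python3 - <<'E'
from cell import bot
import cv2
for c in ["scene","side","wrist"]:
    im=bot.camera(c); cv2.imwrite(f"pics/{c}0.png",im[...,::-1])
    for t in ["plain_bush","pin_bar","low_flange","step_ring_part","slug","cone_collet","log_box","log_button_top"]:
        print(c,t,[(d["bbox"],round(d["confidence"],2)) for d in bot.search_frame(c,t)[:2]])
print(bot.calibration("scene"),bot.calibration("side"),bot.calibration("wrist"),bot.read_tool_rot(),bot.read_clock())
E
```

```text
scene plain_bush [([308.8, 211.0, 11.9, 18.0], 0.47)]
scene pin_bar [([172.7, 201.7, 29.1, 57.3], 0.89), ([372.9, 234.2, 16.9, 10.3], 0.59)]
scene low_flange [([247.6, 257.1, 32.5, 24.6], 0.87)]
scene step_ring_part [([227.2, 203.0, 35.7, 27.7], 0.87)]
scene slug [([319.9, 273.0, 24.6, 44.3], 0.62)]
scene cone_collet [([429.3, 273.9, 15.7, 28.6], 0.55), ([368.5, 234.2, 25.0, 9.8], 0.31)]
scene log_box [([346.9, 233.0, 70.8, 48.7], 0.68)]
scene log_button_top [([370.0, 231.5, 19.9, 11.7], 0.71)]
side plain_bush [([361.1, 264.3, 30.3, 30.0], 0.78), ([269.9, 215.2, 18.9, 50.4], 0.5)]
side pin_bar [([267.1, 217.4, 21.2, 49.3], 0.75), ([265.8, 282.0, 37.0, 23.6], 0.43)]
side low_flange [([268.2, 279.9, 32.7, 26.8], 0.7)]
side step_ring_part [([339.2, 240.3, 35.1, 25.5], 0.63)]
side slug [([255.5, 301.9, 22.8, 41.7], 0.68)]
side cone_collet [([345.8, 351.3, 25.6, 30.0], 0.64)]
side log_box [([349.7, 292.8, 64.7, 57.0], 0.87)]
side log_button_top [([366.3, 291.9, 26.5, 15.4], 0.7)]
wrist plain_bush []
wrist pin_bar []
wrist low_flange []
wrist step_ring_part []
wrist slug []
wrist cone_coll
[... 776 characters left out ...]
[ 0.11820387,  0.93528123, -0.33358187,  1.05893078],
       [ 0.        ,  0.        ,  0.        ,  1.        ]])} {'mtx': array([[345.08515649,   0.        , 316.21243326],
       [  0.        , 345.08515649, 241.38470103],
       [  0.        ,   0.        ,   1.        ]]), 'hand_eye': array([[ 1.99899124e-04, -9.45884465e-01, -3.24503527e-01,
         8.37808964e-02],
       [ 9.99999946e-01,  1.04196484e-04,  3.12296383e-04,
        -8.78622327e-04],
       [-2.61584171e-04, -3.24503572e-01,  9.45884435e-01,
        -1.23486643e-01],
       [ 0.00000000e+00,  0.00000000e+00,  0.00000000e+00,
         1.00000000e+00]])} [3.57998447e-05 9.79991471e-01 1.99039481e-01 2.94803645e-06] 1.35
```

View pics/scene0.png

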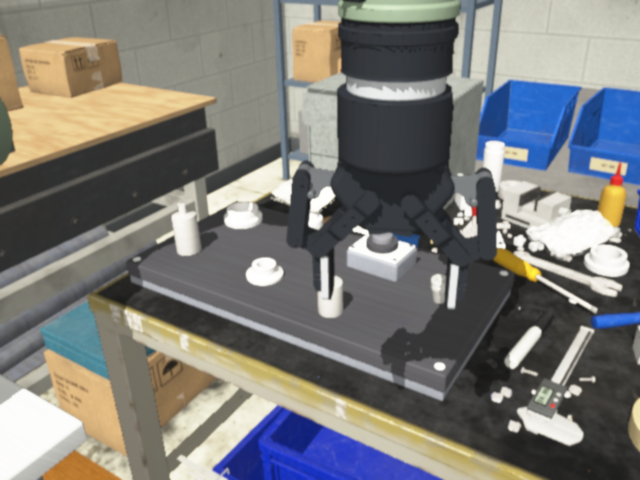

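View pics/side0.png

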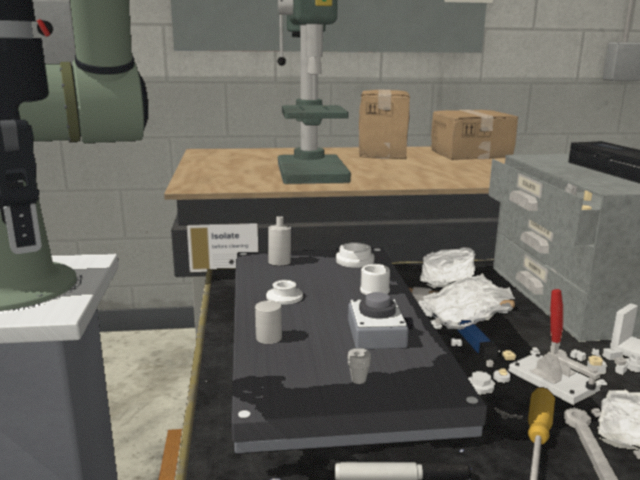

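The side view shows all parts unobstructed: pin bar (278,240), stepped ring (355,253), plain bush (375,279), flanged bush (284,292), slug (267,322), collet (358,366) and button (378,300). In the scene view the gripper hides the bush.

```bash
cat > h.py <<'E'
from cell import bot
import numpy as np
from scipy.spatial.transform import Rotation as R
H=dict(plain_bush=.036,pin_bar=.08,low_flange=.021,step_ring_part=.025,slug=.046,cone_collet=.034,log_button_top=None)
def cam(c):
    k=bot.calibration(c)
    if c=="wrist":
        q=bot.read_tool_rot(); T=np.eye(4); T[:3,:3]=R.from_quat([*q[1:],q[0]]).as_matrix(); T[:3,3]=bot.read_position()
        return k["mtx"],T@k["hand_eye"]
    return k["mtx"],np.linalg.inv(k["extrinsics"])
def hit(K,M,uv,z):
    d=M[:3,:3]@np.linalg.solve(K,[*uv,1]); o=M[:3,3]
    return o+d*(z-o[2])/d[2]
def locate(c,things=H):
    K,M=cam(c); im=bot.camera(c); out={}
    for t in things:
        r=bot.search_frame(c,t)
        for d in r[:2]:
            l,tp,w,h=d["bbox"]; z=.092 if H[t] is None else .04+H[t]/2
            print(c,t,np.round(hit(K,M,(l+w/2,tp+h/2),z),4),np.round(d["bbox"]),round(d["confidence"],2))
    return im
E
python3 - <<'E'
from h import *
locate("side"); locate("scene")
E
```

```text
side plain_bush [ 0.6009 -0.1725  0.058 ] [363. 264.  27.  30.] 0.55
side pin_bar [ 0.4575 -0.0381  0.08  ] [268. 216.  21.  50.] 0.86
side low_flange [ 0.4595 -0.197   0.0505] [269. 282.  34.  24.] 0.76
side step_ring_part [ 0.5925 -0.0349  0.0525] [336. 239.  39.  29.] 0.58
side slug [ 0.4312 -0.3191  0.063 ] [258. 301.  22.  43.] 0.57
side cone_collet [ 0.5286 -0.432   0.057 ] [347. 353.  27.  28.] 0.68
side cone_collet [ 0.5997 -0.1731  0.057 ] [361. 264.  29.  33.] 0.27
side log_button_top [ 0.5686 -0.3313  0.092 ] [365. 293.  26.  15.] 0.72
side log_button_top [ 0.5153 -0.4906  0.092 ] [346. 349.  25.  33.] 0.19
scene plain_bush [ 0.6235 -0.1734  0.058 ] [310. 210.  13.  20.] 0.54
scene pin_bar [ 0.4562 -0.0429  0.08  ] [172. 201.  30.  58.] 0.88
scene low_flange [ 0.4545 -0.1896  0.0505] [245. 257.  36.  27.] 0.6
scene step_ring_part [ 0.581  -0.0502  0.0525] [227. 203.  33.  27.] 0.77
scene slug [ 0.4281 -0.3237  0.063 ] [316. 277.  33.  41.] 0.69
scene log_button_top [ 0.5613 -0.3263  0.092 ] [370. 232.  23.  12.] 0.8
scene log_button_top [ 0.565  -0.2128  0.092 ] [309. 211.  15.  19.] 0.48
```

```bash
python3 - <<'E'
from h import *
import cv2
q=[0,1,0,0]
bot.set_gripper(0.0)
bot.move_pose([0.50,-0.20,0.33],q); bot.wait(.3)
im=locate("wrist"); cv2.imwrite("pics/w1.png",im[...,::-1])
locate("scene")
print(bot.read_position(),bot.read_clock())
E
```

```text
wrist plain_bush [ 0.598  -0.1749  0.058 ] [273.  87.  40.  43.] 0.87
wrist pin_bar [ 0.5296 -0.4225  0.08  ] [504. 162.  39.  27.] 0.65
wrist pin_bar [ 0.4607 -0.035   0.08  ] [142. 215.  60.  43.] 0.56
wrist low_flange [ 0.4602 -0.1885  0.0505] [285. 209.  44.  42.] 0.62
wrist step_ring_part [ 0.5887 -0.0408  0.0525] [137.  86.  67.  65.] 0.56
wrist step_ring_part [ 0.5665 -0.3348  0.0525] [421. 123.  33.  31.] 0.27
wrist slug [ 0.4292 -0.3208  0.063 ] [397. 235.  39.  44.] 0.87
wrist cone_collet [ 0.5237 -0.4369  0.057 ] [504. 163.  40.  30.] 0.74
wrist log_button_top [ 0.5696 -0.3229  0.092 ] [421. 121.  35.  32.] 0.58
scene plain_bush [ 0.5946 -0.1761  0.058 ] [294. 212.  28.  30.] 0.8
scene pin_bar [ 0.4564 -0.0431  0.08  ] [174. 200.  26.  60.] 0.68
scene low_flange [ 0.459  -0.1888  0.0505] [248. 257.  34.  24.] 0.87
scene step_ring_part [ 0.5873 -0.0441  0.0525] [225. 200.  35.  30.] 0.87
scene slug [ 0.4313 -0.3197  0.063 ] [316. 271.  29.  49.] 0.6
scene cone_collet [ 0.5291 -0.4362  0.057 ] [429. 277.  25.  25.] 0.66
scene log_button_top [ 0.5686 -0.3237  0.092 ] [371. 228.  21.  15.] 0.75
[ 0.50002016 -0.19996439  0.33003253] 5.5917
```

View pics/w1.png

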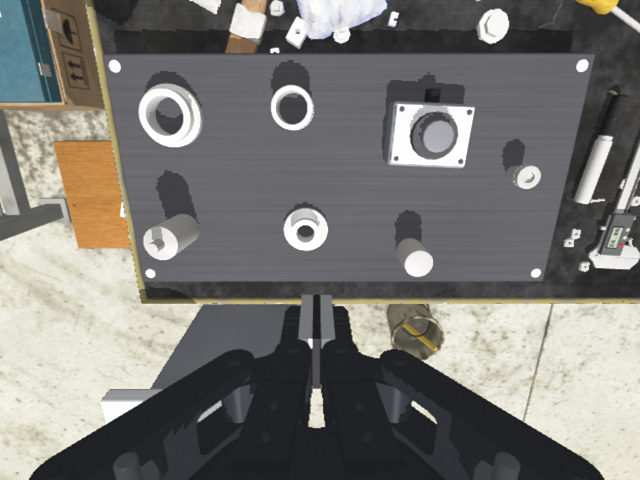

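The wrist view confirms it: bush (292,108), bar with pin (165,238), button (438,135). The estimates from all three cameras agree within a few mm.

```bash
python3 - <<'E'
from h import *
def hover(x,y,z):
    bot.move_linear([x,y,.27],.2); bot.move_linear([x,y,z],.1); bot.wait(2.1); print(bot.read_position(),bot.read_clock()); bot.move_linear([x,y,.27],.15)
hover(.598,-.1745,.118)
hover(.458,-.040,.162)
bot.move_linear([.569,-.325,.27],.2); bot.move_linear([.569,-.325,.128],.12); bot.wait(.2)
print(bot.move_linear([.569,-.325,.102],.015,until_force=9),bot.read_position(),bot.read_ft_force())
bot.wait(.2); print(bot.read_position(),bot.read_ft_force(),bot.read_clock())
E
```

```text
[ 0.59800852 -0.17450977  0.11800263] 10.1
[ 0.45802441 -0.04001098  0.16199791] 15.7167
True [ 0.56894775 -0.32497663  0.10783986] [-0.545725    0.47030445  4.29631823]
[ 0.56895079 -0.32497679  0.10776451] [-1.51003346  1.06841236  4.81480456] 21.2667
```

Contact stopped it right around full travel, so I'll push slightly further to be sure, then release.

```bash
python3 - <<'E'
from h import *
import cv2
print(bot.move_linear([.569,-.325,.1055],.01,until_force=12),bot.read_position(),bot.read_ft_force())
bot.wait(.3); print(bot.read_position(),bot.read_ft_force())
cv2.imwrite("pics/p.png",bot.camera("side")[240:400,230:450,::-1].repeat(3,0).repeat(3,1))
bot.move_linear([.569,-.325,.25],.1); bot.wait(.5); 
cv2.imwrite("pics/e.png",bot.camera("side")[240:400,230:450,::-1].repeat(3,0).repeat(3,1))
locate("side"); print(bot.read_ft_force(),bot.read_clock())
E
```

```text
True [ 0.56899258 -0.32500021  0.10781491] [-1.24760277  0.18178399  5.46710719]
[ 0.56897473 -0.3250021   0.10776754] [-1.21455576  0.71489909  6.31944464]
side plain_bush [ 0.6029 -0.1655  0.058 ] [362. 263.  30.  29.] 0.78
side pin_bar [ 0.459 -0.033  0.08 ] [270. 217.  18.  47.] 0.73
side low_flange [ 0.46   -0.2031  0.0505] [270. 284.  32.  23.] 0.63
side step_ring_part [ 0.5955 -0.0311  0.0525] [341. 239.  33.  27.] 0.58
side slug [ 0.43   -0.3225  0.063 ] [255. 302.  26.  43.] 0.68
side cone_collet [ 0.5273 -0.4292  0.057 ] [347. 350.  23.  32.] 0.77
side log_button_top [ 0.5691 -0.3329  0.092 ] [367. 294.  23.  16.] 0.84
side log_button_top [ 0.5172 -0.4952  0.092 ] [349. 350.  24.  35.] 0.61
[-0.18763124 -0.16666396  0.61178568] 24.3583
```

View pics/p.png

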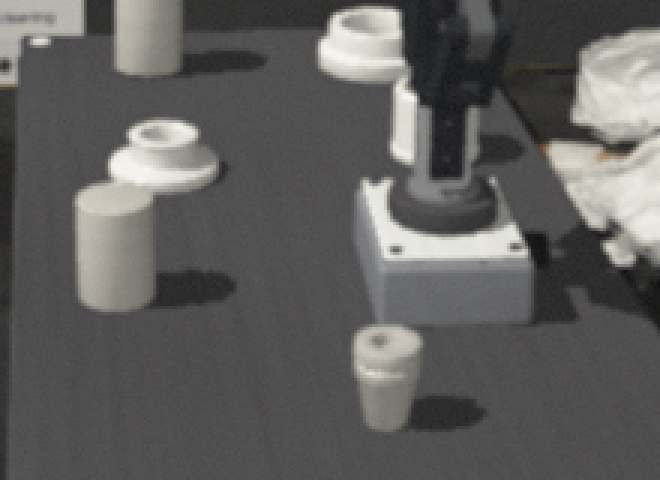

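View pics/e.png

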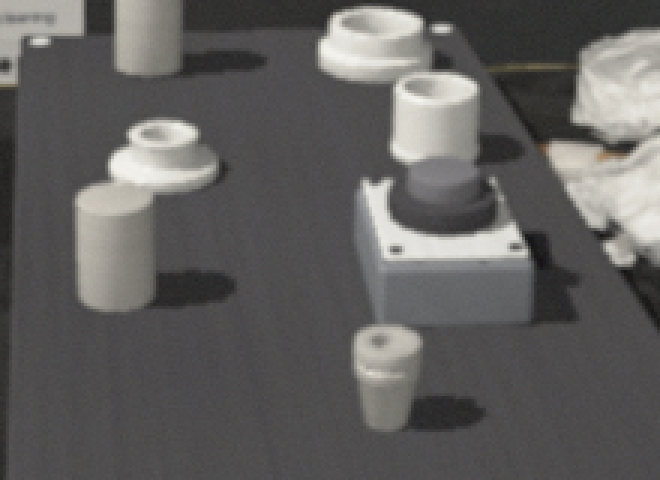

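With the tool on it the cap sat nearly flush in the collar. The arm stopped at the same height twice with at least 5 N, so it was fully down. It has now sprung back up and all parts stand unmoved.

```bash
python3 -c "
from cell import bot
print(bot.close_job())"
```

```text
the job is handed in; nothing more can be done
None
```

I pointed at the plain bush and then the pin bar for 2.1 s each, pressed the log button fully and it sprang back up; the pictures show no part moved, and I handed the job in at about 24 s (no verdict was returned).

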